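# Find the latched key on the bath controller and release it

### The arm

A 7-joint arm with a two-finger parallel gripper is mounted at the origin on the work surface. World frame = base frame: x ahead of the robot, y to its left, z up, the work surface at z = 0. Lengths are in m, angles in rad, forces in N, time in s.
With the tool pointing down it reaches from about 0.425 to 0.975 m from the base axis. Payload 16.7 kg.
Tool frame: the origin (TCP) lies on the mounting face of the last link; the fingertips stand 173 mm ahead of it and the grasp point (between the pads) lies 155 mm ahead of it; z points along the fingers, y is the direction in which the jaws open and shut (so a half turn about z gives the same grasp; the last joint's range is limited). The gripper opens to 85 mm and grips with 20 to 120 N. Pads are 22 mm wide; open, the fingers measure 114 mm over their backs; the gripper's body (76 mm by 85 mm) begins 54 mm behind the grasp point. The pads swing forward as they close: fully open they stand 13 mm farther back than shut.
Start: joints at [-1.272, 0.426, 0.074, 1.606, -0.034, 1.111, -0.067], TCP at [0.293, 0.608, 0.405] pointing down, gripper open.
Joint ranges: [-2.85, 2.85], [-0.5, 2.14], [-1.23, 1.37], [0.21, 2.46], [-1.02, 4.16], [0.16, 2.05], [-2.73, 2.73]. Speed limits (rad/s): [1.89, 1.89, 2.39, 2.39, 3.01, 3.01, 3.01].

### API

Orientations are given as a rotation vector (axis times angle).
In Python, from plant import ctrl gives the robot as it stands. The module is installed in compiled form; this text tells all that it offers.
- The arm moves only by the tool step_arm, never from a script. Its argument "commands" is a list of rows, each a list of 6 numbers: the shift along the tool's x, y, z scaled (see below), then the turn, a rotation vector about the tool's x, y, z scaled (see below). In form: [[tx, ty, tz, rx, ry, rz], ...]. A call has 1 to 8 rows; each row is the pose to reach, as a shift and turn from the pose commanded when the call began, along the tool's axes at that moment, turning the shorter way round; what a row does not reach only later rows make up. The controller multiplies each number of a shift by 0.5 m and each number of a turn by 180 degrees. A row lasts 1/10 s, in which the tool goes at most 50 mm and 8.59 degrees, less where a joint would pass 70% of its speed; a pose out of reach is approached as far as the arm can. A call with a number of a shift or a turn outside -1 to 1 is refused whole. A call with a gripper value outside its range is refused whole. "claw" is the gripper command: -1 is fully open, 1 is shut, values between are in proportion, set as the call begins (left out, the last holds). The fingers move at their own pace and stop on an object; the grip force is fixed at half the most. Time passes only in rows, so rows that repeat a pose let the fingers close. It gives the time, the measured TCP pose, the force and the opening at its end, in the units of the state.
- ctrl.observe(): the state, without advancing time (a new reading comes with each control period).
- ctrl.camera(name): name is "side" or "top" or "wrist"; returns a dict with "pixels" (420x560x3 uint8, red, green, blue), "vertical_fov" (degrees; the focal length in pixels is half the picture's height over the tangent of half this angle, whatever the lens; pixels are square), "cx", "cy" (the principal point, pixels), "origin" and "rotation" of the camera in the world; the wrist camera has in their place "tool_from_camera" (4x4, takes a point from camera to tool coordinates, whose origin is the TCP and whose axes are the flange's). Camera axes: x right, y up, looking along -z (the intrinsics and any distortion apply to the point x, -y, -z); pixel columns grow to the right and rows downward; lengths in m; the calibration is good to about 2 mm. A picture is of the moment at which its call begins: read the wrist's pose just before it. There is no depth.
- ctrl.job_done(): hands the job in, once; it reports no verdict.
The state is a dict: "clock": time; "joint_pos": joint angles; "joint_velocities": joint speeds; "joint_torque": joint torques, N m; "position": TCP position; "eef_rot": TCP orientation; "wrist_force": force on the tool from outside, world axes, zero at the start; "moment": the same for the moment, N m; "opening": finger opening in m.
Only numpy, scipy, OpenCV 4.12 (cv2) and the standard library are available. Lean on these libraries where they do the work, as an engineer would, in place of code of your own. Each camera call takes 0.05 s, during which the arm holds its last target. There are 200 camera calls.

### The job

One of the four identical latching keys on the bath controller has been left locked down, and every function must be off before the next run. Working along the row from the screen end, tap each of the four keys lightly with the fingertips to feel which one sits lower than the rest; only when all four have been tapped, press that one right down and let go so that it springs up and all four stand raised. Never push a raised key home, and do not disturb the things standing about.

Things in the scene. Friction and masses are not known exactly. Their poses are not given: they have to be found in the camera images.
- console: Bath controller: cream-white desk console fixed to the bench, 170 mm deep (its x), 330 mm wide (its y), flat deck 62 mm above the bench. Origin: centre of its underside, on the bench; z up, y along the key row towards the screen end, -x its front. A screen block (blue screen, up to 100 mm above the bench) covers the deck from y = +50 to +160 mm; the keys fill the rest. Yaw within 0.3 rad.
- key_1_place (a point): Key 1 counted from the screen end: the point on its centre line at deck level, 62 mm above the bench (fixed; the key slides through it). Axes as the console's. Light grey square cap 26 x 26 mm in a black strip, a dark line on its flat top; keys 42 mm apart (centre to centre). The top is 14 mm above the deck when raised, about 10 mm when latched. Stroke 9.5 mm to a hard stop.
- key_2_place (a point): Key 2 counted from the screen end: the point on its centre line at deck level, 62 mm above the bench (fixed; the key slides through it). Axes as the console's. A raised key gives under about 1.5 N and then sinks 1 mm per 0.3 N (about 4.5 N at the stop); pushed nearly to the stop and let go, it latches down.
- key_3_place (a point): Key 3 counted from the screen end: the point on its centre line at deck level, 62 mm above the bench (fixed; the key slides through it). Axes as the console's. The latched key yields about 1 mm under a touch of 1 to 2.5 N; pushed to its hard stop (top 4.5 mm above the deck, about 4.5 N) and let go, it springs up.
- key_4_place (a point): Key 4 counted from the screen end: the point on its centre line at deck level, 62 mm above the bench (fixed; the key slides through it). Axes as the console's. Key 4 is the farthest from the screen.
- key_1 (a joint): How far key 1 (from the screen end) is down, in m: 0 raised, about 0.004 latched, 0.0095 at the stop.
- key_2 (a joint): How far key 2 (from the screen end) is down, in m: 0 raised, about 0.004 latched, 0.0095 at the stop.
- key_3 (a joint): How far key 3 (from the screen end) is down, in m: 0 raised, about 0.004 latched, 0.0095 at the stop.
- key_4 (a joint): How far key 4 (from the screen end) is down, in m: 0 raised, about 0.004 latched, 0.0095 at the stop.
- vial: Small amber vial with white cap, 23 mm wide, 42 mm tall, standing on the rear of the console's deck about 60 mm behind the keys; a bystander. Origin: underside (tools: on their axis).
- beaker: Glass beaker, 68 mm wide, 85 mm tall, on the bench behind the console; a bystander. Origin: underside (tools: on their axis).
- screwdriver: Screwdriver, 170 mm long, lying in front of the console; a bystander. Origin: underside (tools: on their axis).
- spanner: Steel spanner, 140 mm long, lying on the bench beyond the row's far end; a bystander. Origin: underside (tools: on their axis).
- slide_box: Blue slide box with pale lid, 87 x 102 mm, 33 mm tall, beside the screen end; a bystander. Origin: underside (tools: on their axis).
- dip_head: Spare dip head, red and steel disc 56 mm wide on four pins, 63 mm tall, on the bench behind the screen; a bystander. Origin: underside (tools: on their axis).
- petri_dish: Covered Petri dish, 94 mm wide, 16 mm tall, on the bench; a bystander. Origin: underside (tools: on their axis).

How it is judged:
By the outcome, as a careful person would: the job done as asked, in the order asked, and still so for the second after the job is handed in, with the robot touching nothing.
It also fails if it takes over 45 s, if anything falls off the work surface, if the arm or the gripper's body presses on something with over 40 N, if the wrist force passes 120 N, or if a joint passes its speed limit or range.

## Working session

There is one attempt and no reset: what is moved stays moved. The work goes in short steps, Python scripts to look and compute and a tool call to move; the robot and the scene stay as the last step left them, time stands still between calls to the robot, and variables do not carry over. Pictures are saved under pics/ and viewed, about 8 in all and at most 12, crops included, and the job is handed in when it is done.

Besides the shell and the picture viewer there is one more tool, called after "Emit:" by a JSON object that holds its "op" and its "data", one argument or row to a line. step_arm: Moves the arm, as the interface text tells. Shifts and turns lie within -1 to 1; 1 stands for 0.5 m of shift or 180 degrees of turn. Its arguments: {"type":"object","properties":{"commands":{"type":"array","items":{"type":"array","items":{"type":"number","minimum":-1,"maximum":1}}},"claw":{"type":"number"}},"required":["commands"]}

```bash
mkdir -p pics; cat > h.py <<'E'
import numpy as np, cv2
from scipy.spatial.transform import Rotation as R
from plant import ctrl
def snap(name,tag):
    s=ctrl.observe(); c=ctrl.camera(name); p=c.pop("pixels")
    cv2.imwrite(f"pics/{tag}.png",cv2.cvtColor(p,cv2.COLOR_RGB2BGR))
    np.save(f"pics/{tag}.npy",dict(c=c,s=s),allow_pickle=True)
    return c,s
def load(tag):
    d=np.load(f"pics/{tag}.npy",allow_pickle=True).item(); c,s=d["c"],d["s"]
    if "origin" in c: o,Rm=np.array(c["origin"]),np.array(c["rotation"])
    else:
        T=np.array(c["tool_from_camera"]); Rt=R.from_rotvec(s["eef_rot"]).as_matrix()
        o=np.array(s["position"])+Rt@T[:3,3]; Rm=Rt@T[:3,:3]
    if Rm.ndim!=2 or Rm.shape!=(3,3): Rm=R.from_rotvec(Rm).as_matrix() if Rm.size==3 else R.from_quat(Rm).as_matrix()
    f=210/np.tan(np.radians(c["vertical_fov"])/2)
    return c,o,Rm,f
def pt(tag,uv,z):
    c,o,Rm,f=load(tag); d=Rm@np.array([(uv[0]-c["cx"])/f,-(uv[1]-c["cy"])/f,-1])
    return o+d*(z-o[2])/d[2]
def px(tag,P):
    c,o,Rm,f=load(tag); q=Rm.T@(np.array(P)-o); return c["cx"]+f*q[0]/-q[2], c["cy"]-f*q[1]/-q[2]
E
python3 - <<'E'
from h import *
for n in ("top","side","wrist"):
    c,s=snap(n,n+"0"); print(n,c)
print(s)
a=[cv2.imread(f"pics/{n}0.png") for n in("top","side")]
E
```

```text
top {'vertical_fov': 43.075316459250914, 'cx': 282.5452074419558, 'cy': 207.15647835629258, 'origin': array([0.38237571, 0.03268304, 1.25354937]), 'rotation': array([ 0.13569176, -0.13428449, -1.55694575])}
side {'vertical_fov': 43.09845787057117, 'cx': 278.38361230627186, 'cy': 219.72016249910146, 'origin': array([ 0.49270629, -0.82487909,  0.70355278]), 'rotation': array([ 0.95035418, -0.05869772, -0.11744858])}
wrist {'vertical_fov': 59.87071300398117, 'cx': 276.69221999426964, 'cy': 213.53680972166987, 'tool_from_camera': array([[ 6.44793120e-05,  9.56073330e-01,  2.93127588e-01,
         7.42548589e-02],
       [ 9.99999912e-01,  5.96719006e-05, -4.14597683e-04,
         5.89094564e-05],
       [-4.13877268e-04,  2.93127589e-01, -9.56073242e-01,
         3.03318951e-02],
       [ 0.00000000e+00,  0.00000000e+00,  0.00000000e+00,
         1.00000000e+00]])}
{'clock': 0.1, 'joint_pos': array([-1.27149298,  0.42663949,  0.07383765,  1.60651268, -0.03410844,
        1.11081157, -0.06710295]), 'joint_velocities': array([-0.00035801, -0.002712  , -0.00117842, -0.00131863,  0.00033013,
       -0.00030233, -0.00111517]), 'joint_torque': array([ 9.10038420e-03, -9.51524019e+01,  3.77241477e+00, -4.64396417e+01,
        1.98423152e-02,  6.74231997e-03,  1.10922517e-04]), 'position': array([0.292805  , 0.60800571, 0.40411343]), 'eef_rot': array([-6.99070961e-01, -3.06263364e+00,  1.72256073e-03]), 'wrist_force': array([ 0.43320245, -0.21339744,  0.27773467]), 'moment': array([0.00310692, 0.02588735, 0.00013316]), 'opening': 0.08523531860503221}
```

View pics/top0.png

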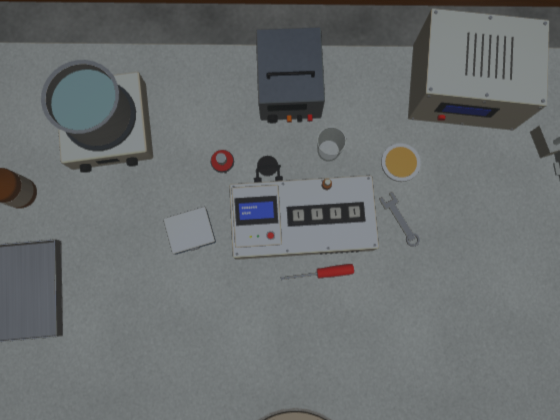

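View pics/side0.png

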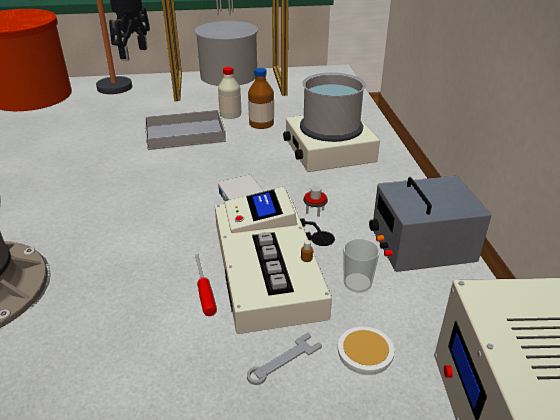

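The top view shows the key row at about (298,214), (317,213), (335,212) and (354,211), with the screen at (257,210). The vial is at (327,184), and the screwdriver is in front at (330,272). The side view shows the same four keys at x 265–279, y 238–282.

```bash
python3 - <<'E'
from h import *
def blobs(tag,box):
    im=cv2.imread(f"pics/{tag}.png"); x0,y0,x1,y1=box
    return im[y0:y1,x0:x1]
a=cv2.resize(blobs("top0",(220,165,390,270)),None,fx=4.7,fy=4.7,interpolation=cv2.INTER_CUBIC)
b=cv2.resize(blobs("side0",(205,180,345,340)),None,fx=3.7,fy=3.7,interpolation=cv2.INTER_CUBIC)
cv2.imwrite("pics/a.png",a); cv2.imwrite("pics/b.png",b)
for uv in [(298,214.5),(317,213.5),(335,212.5),(354,211.5)]: print("top",pt("top0",uv,.075).round(4))
for uv in [(265,238),(268,253),(273,267),(279,282)]: print("side",pt("side0",uv,.075).round(4))
print("vial",pt("top0",(327,183),.1)); 
E
```

```text
top [ 5.709e-01 -1.000e-04  7.500e-02]
top [ 0.5736 -0.0427  0.075 ]
top [ 0.5762 -0.0831  0.075 ]
top [ 0.5789 -0.1258  0.075 ]
side [ 0.5694 -0.0073  0.075 ]
side [ 0.5701 -0.0539  0.075 ]
side [ 0.5746 -0.095   0.075 ]
side [ 0.5803 -0.1362  0.075 ]
vial [ 0.63825129 -0.06337358  0.1       ]
```

View pics/a.png

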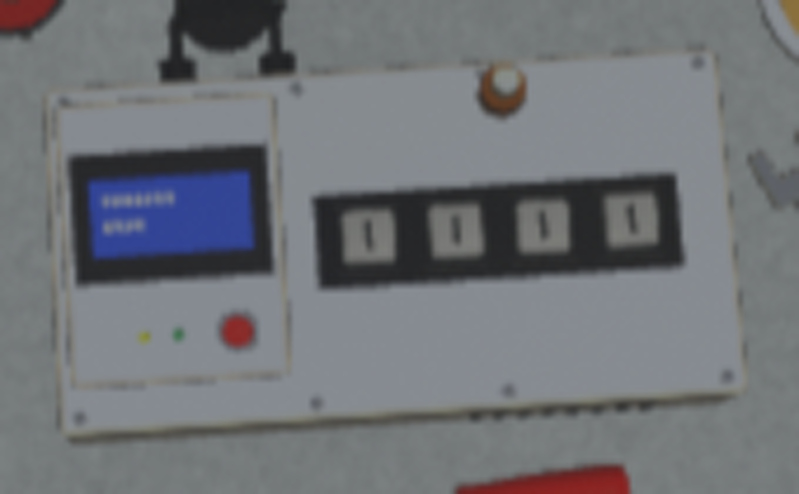

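The crop shows the keys evenly spaced with a small yaw, and the vial behind keys 2 and 3. Next I'll hover above key 1 with the gripper shut and the jaw axis across the row.

```bash
cat >> h.py <<'E'
YAW=0.063
def Rt(yaw=None):
    y=YAW if yaw is None else yaw
    x=np.array([-np.sin(y),np.cos(y),0]); z=np.array([0,0,-1.]); return np.c_[x,np.cross(z,x),z]
def cmd(tip,yaw=None):
    s=ctrl.observe(); R0=R.from_rotvec(s["eef_rot"]).as_matrix()
    tcp=np.array(tip)+[0,0,.173]
    t=R0.T@(tcp-s["position"])/.5; r=R.from_matrix(R0.T@Rt(yaw)).as_rotvec()/np.pi
    print("cmd",np.r_[t,r].round(4),"force",s["wrist_force"].round(2),"t",s["clock"])
E
python3 - <<'E'
from h import *
cmd([.572,-.002,.16])
E
```

```text
cmd [-1.0325e+00 -8.5670e-01  1.4330e-01 -3.0000e-04  2.0000e-04  3.3710e-01] force [0.9  0.17 0.09] t 0.15
```

Emit:
{"op": "step_arm", "data": {
  "commands": [
    [-0.52,-0.43,0.07,0,0,0.17],
    [-0.52,-0.43,0.07,0,0,0.17],
    [-0.52,-0.43,0.07,0,0,0.17],
    [-0.52,-0.43,0.07,0,0,0.17],
    [-0.52,-0.43,0.07,0,0,0.17],
    [-0.52,-0.43,0.07,0,0,0.17],
    [-0.52,-0.43,0.07,0,0,0.17],
    [-0.52,-0.43,0.07,0,0,0.17]
  ],
  "claw": 1
}}

```text
clock: 0.95
position: [0.4359, 0.2964, 0.3694]
eef_rot: [1.492, 2.764, -0.002]
wrist_force: [-0.8, 0.7, 0.1]
opening: 0.0001
```

```bash
python3 -c "
from h import *
cmd([.572,-.002,.16])"
```

```text
cmd [-6.481e-01 -9.980e-02  7.380e-02 -2.000e-04  5.000e-04  1.649e-01] force [-0.8   0.73  0.07] t 0.95
```

Emit:
{"op": "step_arm", "data": {
  "commands": [
    [-0.648,-0.1,0.074,0,0,0.165],
    [-0.648,-0.1,0.074,0,0,0.165],
    [-0.648,-0.1,0.074,0,0,0.165],
    [-0.648,-0.1,0.074,0,0,0.165],
    [-0.648,-0.1,0.074,0,0,0.165],
    [-0.648,-0.1,0.074,0,0,0.165],
    [-0.648,-0.1,0.074,0,0,0.165],
    [-0.648,-0.1,0.074,0,0,0.165]
  ]
}}

```text
clock: 1.75
position: [0.5728, 0.0, 0.3323]
eef_rot: [2.148, 2.29, -0.002]
wrist_force: [0.3, 0.5, -0.2]
opening: -0.0002
```

```bash
python3 -c "
from h import *
c,s=snap('wrist','w1'); print(s['position'],s['eef_rot'],s['wrist_force'])
cmd([.572,-.002,.16])
for i in range(4): print(px('w1',[.571+.0027*i,-.0005-.042*i,.076]))
p=np.array(s['position']);M=R.from_rotvec(s['eef_rot']).as_matrix()
print('tip',px('w1',p+M@[0,0,.173]))
"
```

```text
[5.72771581e-01 4.95397154e-06 3.32255750e-01] [ 2.14835347  2.29048116 -0.00236554] [ 0.26863632  0.48810137 -0.23911698]
cmd [-0.0086 -0.0011 -0.0014 -0.0002  0.0003  0.001 ] force [-0.12  0.36 -0.03] t 1.8
(np.float64(273.23105712349644), np.float64(221.28333465061678))
(np.float64(273.4095976892524), np.float64(279.5257552995604))
(np.float64(273.5712886969101), np.float64(332.27161528542246))
(np.float64(273.71840790234273), np.float64(380.2639503162022))
tip (np.float64(275.61645921853284), np.float64(281.5546030183951))
```

View pics/w1.png

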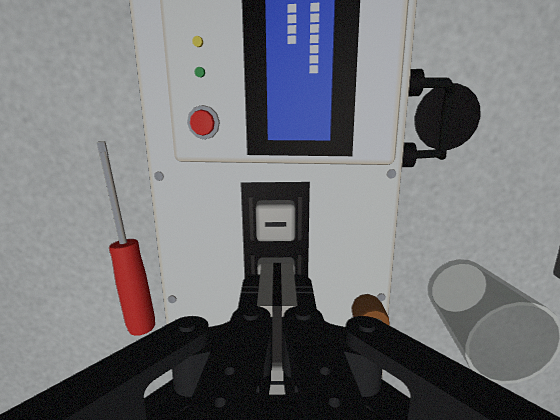

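The wrist view shows key 1 clearly at (275.5,221). The shut fingertips (260–305 px rows, centred at x≈277) are over key 2 and laterally in line with the row. The deck screws are at (159,176), (391,174), (172,299) and (381,297).

```bash
python3 -c "
from h import *
k=pt('w1',(275.5,221),.076); print('key1 w',k)
S=[pt('w1',u,.063) for u in [(159,176),(391,174),(172,299),(381,297)]]
for a,b in((0,1),(2,3)): d=S[b]-S[a]; print(S[a],S[b],np.arctan2(d[1],d[0]))
m=(S[0]+S[1]-S[2]-S[3]); print('axis yaw',np.arctan2(-m[0],m[1]))
T=[pt('top0',(220+x/4.7,165+y/4.7),.076) for x,y in [(369,236),(457,231),(544,227),(631,220)]]
print(np.array(T).round(4)); d=T[0]-T[3]; print('top yaw',np.arctan2(-d[0],d[1]))
"
```

```text
key1 w [ 5.72464258e-01 -2.11272332e-04  7.60000000e-02]
[0.49351893 0.02195405 0.063     ] [0.64705713 0.03314248 0.063     ] 0.07274209479639512
[ 0.50026248 -0.06991034  0.063     ] [ 0.65403511 -0.05841118  0.063     ] 0.07464137636302852
axis yaw 0.07467106965384519
[[ 0.5691 -0.0012  0.076 ]
 [ 0.5719 -0.0432  0.076 ]
 [ 0.5743 -0.0847  0.076 ]
 [ 0.5781 -0.1262  0.076 ]]
top yaw 0.0713707789877406
```

```bash
cat >> h.py <<'E'
YAW=0.073
def key(i,z): return [.572+.00306*(i-1),-.0004-.04189*(i-1),z]
E
python3 -c "
from h import *
cmd(key(1,.081))"
```

```text
cmd [-0.0053 -0.0008  0.1566 -0.0002  0.0003 -0.0022] force [-0.12  0.36 -0.03] t 1.8
```

Emit:
{"op": "step_arm", "data": {
  "commands": [
    [-0.0053,-0.0008,0.06,0,0,-0.0022],
    [-0.0053,-0.0008,0.12,0,0,-0.0022],
    [-0.0053,-0.0008,0.15,0,0,-0.0022],
    [-0.0053,-0.0008,0.1566,0,0,-0.0022],
    [-0.0053,-0.0008,0.1566,0,0,-0.0022]
  ]
}}

```text
clock: 2.3
position: [0.5718, 0.0021, 0.2546]
eef_rot: [-2.134, -2.305, 0.0]
wrist_force: [-0.3, -0.1, 0.3]
opening: 0.0002
```

```bash
python3 -c "
from h import *
cmd(key(1,.081)); s=ctrl.observe();print(s['position'],s['position'][2]-.173)"
```

```text
cmd [-0.0051  0.      0.0013 -0.0001  0.      0.0013] force [-0.25 -0.1   0.27] t 2.3
[0.57179293 0.00211848 0.25464899] 0.0816489943081436
```

Emit:
{"op": "step_arm", "data": {
  "commands": [
    [0,0,0,0,0,0]
  ]
}}

```text
clock: 2.4
position: [0.5721, 0.0018, 0.2555]
eef_rot: [2.134, 2.304, 0.002]
wrist_force: [-0.6, -0.1, -0.3]
opening: -0.0001
```

```bash
python3 -c "
from h import *
s=ctrl.observe();print(s['position'],s['joint_velocities'].round(4),s['eef_rot'],s['wrist_force'])
s=np.load('pics/w1.npy',allow_pickle=True).item()['s'];print(s['position'],s['joint_velocities'].round(4))
c,s=snap('wrist','w2');print(s['position']); s=ctrl.observe();print(s['position'],s['wrist_force'])
"
```

```text
[0.57213711 0.00182658 0.25553189] [ 0.0021 -0.0053  0.0012 -0.0007 -0.     -0.0038  0.0027] [2.13404418e+00 2.30441089e+00 1.83387905e-03] [-0.59239581 -0.08119414 -0.34420519]
[5.72771581e-01 4.95397154e-06 3.32255750e-01] [-0.0602 -0.0242 -0.0455  0.0224  0.005   0.0071 -0.0689]
[0.57213711 0.00182658 0.25553189]
[0.57212897 0.00176214 0.25559473] [-0.01584285 -0.41229541  0.29492352]
```

View pics/w2.png

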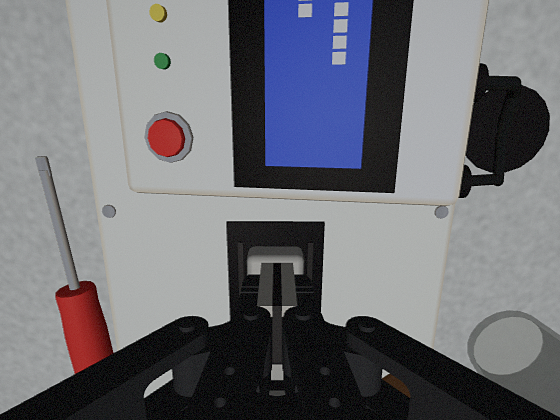

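The view shows key 1's screen-side edge at about row 247, spanning x 247–303. The fingertips (x 258–297) cover its near part. The screws are at (109,211) and (441,212).

```bash
python3 -c "
from h import *
a=pt('w2',(275,247.5),.075); print('cap back edge',a,'-> centre',a-np.array([-.073,.997,0])*.0128)
print(px('w2',[.572117,.0018,.0826]), 'tip; row of tip bottom')
S=[pt('w2',u,.063) for u in [(109,211),(441,212)]];print(S,np.arctan2(S[1][1]-S[0][1],S[1][0]-S[0][0]))
for y in (-.0004,.0017): print([px('w2',np.array([.572,y,.076])+.013*np.array([-.073,.997,0])*k) for k in (1,-1)])
for i in (1,2,3,4):print(px('side0',[.572+.00306*(i-1),.0000-.04189*(i-1),.076]))
"
```

```text
cap back edge [0.57112776 0.01462619 0.075     ] -> centre [0.57206216 0.00186459 0.075     ]
(np.float64(275.0034993207527), np.float64(281.7395197489535)) tip; row of tip bottom
[array([0.49334614, 0.02203543, 0.063     ]), array([0.64709575, 0.03328537, 0.063     ])] 0.07304038202072598
[(np.float64(274.46969695624375), np.float64(252.6748701789636)), (np.float64(274.36171505240435), np.float64(304.573927930705))]
[(np.float64(274.8268224640567), np.float64(248.28008298948185)), (np.float64(274.70232451279577), np.float64(300.5662239501699))]
(np.float64(265.92059660058237), np.float64(235.23731021703057))
(np.float64(269.9042192520874), np.float64(248.39037089870135))
(np.float64(274.16279250177905), np.float64(262.45125900751174))
(np.float64(278.72579955369883), np.float64(277.5173217085355))
```

View pics/b.png

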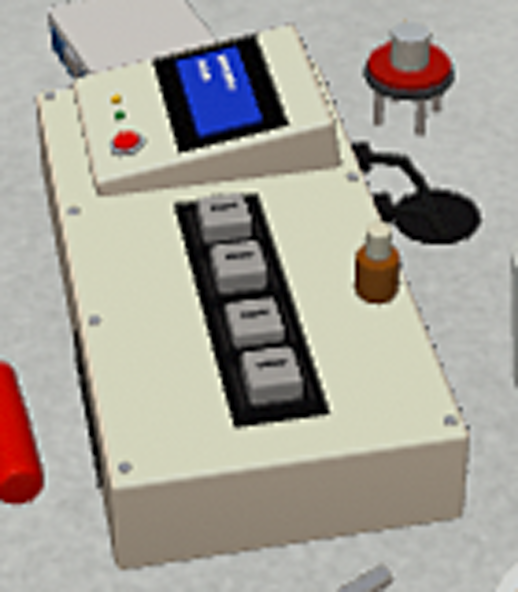

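Key 1's y is −0.0004 to +0.0018, so I'll aim for 0. I'll descend in 1 mm steps and read the force at each one.

Emit:
{"op": "step_arm", "data": {
  "commands": [
    [-0.004,0,0.007,0,0,0],
    [-0.004,0,0.007,0,0,0],
    [-0.004,0,0.007,0,0,0]
  ]
}}

```text
clock: 2.75
position: [0.5719, -0.0005, 0.2511]
eef_rot: [2.135, 2.304, 0.0]
wrist_force: [-0.1, 0.1, 0.1]
opening: -0.0001
```

Emit:
{"op": "step_arm", "data": {
  "commands": [
    [0,0,0.002,0,0,0],
    [0,0,0.002,0,0,0]
  ]
}}

```text
clock: 2.95
position: [0.5718, -0.0004, 0.2498]
eef_rot: [-2.135, -2.305, 0.0]
wrist_force: [-0.4, 0.4, -0.7]
opening: -0.0001
```

Emit:
{"op": "step_arm", "data": {
  "commands": [
    [0,0,0.002,0,0,0],
    [0,0,0.002,0,0,0]
  ]
}}

```text
clock: 3.15
position: [0.5719, -0.0004, 0.2489]
eef_rot: [2.135, 2.305, -0.0]
wrist_force: [0.2, 0.5, 1.2]
opening: -0.0001
```

Emit:
{"op": "step_arm", "data": {
  "commands": [
    [0,0,0.002,0,0,0],
    [0,0,0.002,0,0,0]
  ]
}}

```text
clock: 3.35
position: [0.5719, -0.0004, 0.2479]
eef_rot: [2.135, 2.305, -0.0]
wrist_force: [-0.2, -0.6, 2.4]
opening: -0.0001
```

Emit:
{"op": "step_arm", "data": {
  "commands": [
    [0,0,0.001,0,0,0],
    [0,0,0.001,0,0,0]
  ]
}}

```text
clock: 3.55
position: [0.5719, -0.0004, 0.2474]
eef_rot: [2.135, 2.305, -0.0]
wrist_force: [-0.4, 1.0, 1.8]
opening: 0.0002
```

Contact came at TCP z≈0.249 (1–2 N), so key 1 is raised. Now key 2: lift, shift 42 mm, and come back down.

Emit:
{"op": "step_arm", "data": {
  "commands": [
    [0,0,-0.024,0,0,0],
    [0,0,-0.024,0,0,0],
    [-0.05,0,-0.024,0,0,0],
    [-0.084,0,-0.024,0,0,0],
    [-0.084,0,-0.024,0,0,0],
    [-0.084,0,-0.024,0,0,0]
  ]
}}

```text
clock: 4.15
position: [0.5751, -0.0424, 0.2596]
eef_rot: [2.136, 2.304, 0.0]
wrist_force: [-0.4, 0.3, -0.2]
opening: -0.0001
```

Emit:
{"op": "step_arm", "data": {
  "commands": [
    [0,0,0.0185,0,0,0],
    [0,0,0.0185,0,0,0],
    [0,0,0.0185,0,0,0]
  ]
}}

```text
clock: 4.45
position: [0.5749, -0.0416, 0.2497]
eef_rot: [-2.133, -2.305, 0.001]
wrist_force: [-0.5, -0.0, 0.2]
opening: -0.0001
```

Emit:
{"op": "step_arm", "data": {
  "commands": [
    [0,0,0.002,0,0,0],
    [0,0,0.002,0,0,0]
  ]
}}

```text
clock: 4.65
position: [0.575, -0.042, 0.2491]
eef_rot: [-2.134, -2.305, 0.0]
wrist_force: [-0.6, 0.9, 2.1]
opening: -0.0001
```

Emit:
{"op": "step_arm", "data": {
  "commands": [
    [0,0,0.002,0,0,0],
    [0,0,0.002,0,0,0]
  ]
}}

```text
clock: 4.85
position: [0.5751, -0.0422, 0.2481]
eef_rot: [-2.135, -2.305, -0.0]
wrist_force: [-0.8, 1.7, 2.2]
opening: -0.0003
```

Emit:
{"op": "step_arm", "data": {
  "commands": [
    [0,0,0.001,0,0,0],
    [0,0,0.001,0,0,0]
  ]
}}

```text
clock: 5.05
position: [0.5751, -0.0422, 0.2477]
eef_rot: [2.135, 2.305, 0.0]
wrist_force: [-0.4, 2.0, 1.7]
opening: -0.0002
```

Key 2 is raised too, with contact at the same height. Next is key 3.

Emit:
{"op": "step_arm", "data": {
  "commands": [
    [0,0,-0.024,0,0,0],
    [0,0,-0.024,0,0,0],
    [-0.05,0,-0.024,0,0,0],
    [-0.084,0,-0.024,0,0,0],
    [-0.084,0,-0.024,0,0,0],
    [-0.084,0,-0.024,0,0,0]
  ]
}}

```text
clock: 5.65
position: [0.5782, -0.0843, 0.2598]
eef_rot: [2.136, 2.304, 0.0]
wrist_force: [0.3, 0.1, 0.6]
opening: 0.0
```

Emit:
{"op": "step_arm", "data": {
  "commands": [
    [0,0,0.0185,0,0,0],
    [0,0,0.0185,0,0,0],
    [0,0,0.0185,0,0,0]
  ]
}}

```text
clock: 5.95
position: [0.5781, -0.0836, 0.2499]
eef_rot: [-2.134, -2.305, 0.001]
wrist_force: [0.8, 0.3, 0.1]
opening: 0.0002
```

Emit:
{"op": "step_arm", "data": {
  "commands": [
    [0,0,0.002,0,0,0],
    [0,0,0.002,0,0,0]
  ]
}}

```text
clock: 6.15
position: [0.5783, -0.084, 0.2494]
eef_rot: [-2.135, -2.305, 0.0]
wrist_force: [-0.7, 0.9, -0.2]
opening: 0.0001
```

Emit:
{"op": "step_arm", "data": {
  "commands": [
    [0,0,0.002,0,0,0],
    [0,0,0.002,0,0,0]
  ]
}}

```text
clock: 6.35
position: [0.5782, -0.0841, 0.2484]
eef_rot: [-2.135, -2.305, 0.0]
wrist_force: [-1.0, -0.5, -0.2]
opening: 0.0
```

Emit:
{"op": "step_arm", "data": {
  "commands": [
    [0,0,0.001,0,0,0],
    [0,0,0.001,0,0,0]
  ]
}}

```text
clock: 6.55
position: [0.5783, -0.0842, 0.2479]
eef_rot: [-2.135, -2.305, 0.0]
wrist_force: [-0.1, -1.1, -0.7]
opening: 0.0002
```

There is no contact at the raised height. I'll keep going down gently to touch key 3.

Emit:
{"op": "step_arm", "data": {
  "commands": [
    [0,0,0.003,0,0,0],
    [0,0,0.003,0,0,0]
  ]
}}

```text
clock: 6.75
position: [0.5782, -0.0842, 0.2462]
eef_rot: [-2.135, -2.305, 0.0]
wrist_force: [0.3, -0.3, 0.6]
opening: 0.0003
```

Emit:
{"op": "step_arm", "data": {
  "commands": [
    [0,0,0.002,0,0,0],
    [0,0,0.002,0,0,0]
  ]
}}

```text
clock: 6.95
position: [0.5783, -0.0842, 0.2454]
eef_rot: [2.135, 2.305, -0.0]
wrist_force: [-0.3, -0.9, 0.8]
opening: 0.0
```

Emit:
{"op": "step_arm", "data": {
  "commands": [
    [0,0,0.001,0,0,0],
    [0,0,0.001,0,0,0]
  ]
}}

```text
clock: 7.15
position: [0.5783, -0.0842, 0.245]
eef_rot: [2.135, 2.305, 0.0]
wrist_force: [-1.1, 0.2, 1.5]
opening: 0.0
```

Emit:
{"op": "step_arm", "data": {
  "commands": [
    [0,0,0.0005,0,0,0],
    [0,0,0.0005,0,0,0]
  ]
}}

```text
clock: 7.35
position: [0.5783, -0.0841, 0.2447]
eef_rot: [2.135, 2.305, 0.0]
wrist_force: [-1.2, 0.9, 2.9]
opening: 0.0005
```

Emit:
{"op": "step_arm", "data": {
  "commands": [
    [0,0,0,0,0,0]
  ]
}}

```text
clock: 7.45
position: [0.5783, -0.0842, 0.2447]
eef_rot: [2.135, 2.305, 0.0]
wrist_force: [0.4, 0.4, 2.3]
opening: -0.0002
```

Key 3 was touched about 4 mm lower, so it is the latched one. Key 4 still has to be tapped before I press it.

Emit:
{"op": "step_arm", "data": {
  "commands": [
    [0,0,-0.03,0,0,0],
    [0,0,-0.03,0,0,0],
    [-0.05,0,-0.03,0,0,0],
    [-0.084,0,-0.03,0,0,0],
    [-0.084,0,-0.03,0,0,0],
    [-0.084,0,-0.03,0,0,0]
  ]
}}

```text
clock: 8.05
position: [0.5814, -0.1266, 0.2597]
eef_rot: [-2.136, -2.303, 0.0]
wrist_force: [0.7, 1.3, 0.0]
opening: -0.0002
```

Emit:
{"op": "step_arm", "data": {
  "commands": [
    [0,0,0.0185,0,0,0],
    [0,0,0.0185,0,0,0],
    [0,0,0.0185,0,0,0]
  ]
}}

```text
clock: 8.35
position: [0.5814, -0.1255, 0.2499]
eef_rot: [-2.134, -2.305, 0.001]
wrist_force: [-0.5, 0.6, -1.6]
opening: 0.0002
```

Emit:
{"op": "step_arm", "data": {
  "commands": [
    [0,0,0.002,0,0,0],
    [0,0,0.002,0,0,0]
  ]
}}

```text
clock: 8.55
position: [0.5815, -0.1258, 0.2494]
eef_rot: [-2.135, -2.305, 0.0]
wrist_force: [0.2, 1.0, 1.9]
opening: 0.0001
```

Emit:
{"op": "step_arm", "data": {
  "commands": [
    [0,0,0.002,0,0,0],
    [0,0,0.002,0,0,0]
  ]
}}

```text
clock: 8.75
position: [0.5815, -0.1259, 0.2484]
eef_rot: [-2.135, -2.305, -0.0]
wrist_force: [0.3, 1.4, 2.3]
opening: 0.0001
```

Emit:
{"op": "step_arm", "data": {
  "commands": [
    [0,0,0.001,0,0,0],
    [0,0,0.001,0,0,0]
  ]
}}

```text
clock: 8.95
position: [0.5815, -0.126, 0.2479]
eef_rot: [2.135, 2.305, 0.0]
wrist_force: [0.5, 1.8, 2.2]
opening: 0.0001
```

Key 4 is raised. All four are tapped, so I go back to key 3 and press it to its stop in small steps.

Emit:
{"op": "step_arm", "data": {
  "commands": [
    [0,0,-0.024,0,0,0],
    [0,0,-0.024,0,0,0],
    [0.05,0,-0.024,0,0,0],
    [0.084,0,-0.024,0,0,0],
    [0.084,0,-0.024,0,0,0],
    [0.084,0,-0.024,0,0,0]
  ]
}}

```text
clock: 9.55
position: [0.5783, -0.0841, 0.2602]
eef_rot: [2.134, 2.305, 0.0]
wrist_force: [0.3, 0.5, 0.7]
opening: -0.0003
```

Emit:
{"op": "step_arm", "data": {
  "commands": [
    [0,0,0.026,0,0,0],
    [0,0,0.032,0,0,0],
    [0,0,0.035,0,0,0],
    [0,0,0.036,0,0,0],
    [0,0,0.036,0,0,0]
  ]
}}

```text
clock: 10.05
position: [0.5782, -0.0848, 0.2419]
eef_rot: [2.136, 2.304, -0.001]
wrist_force: [0.2, -3.3, 4.2]
opening: 0.0
```

Emit:
{"op": "step_arm", "data": {
  "commands": [
    [0,0,0.002,0,0,0],
    [0,0,0.002,0,0,0]
  ]
}}

```text
clock: 10.25
position: [0.5782, -0.0845, 0.241]
eef_rot: [2.135, 2.304, -0.0]
wrist_force: [-0.5, -3.5, 4.7]
opening: 0.0002
```

Emit:
{"op": "step_arm", "data": {
  "commands": [
    [0,0,0.001,0,0,0],
    [0,0,0.001,0,0,0]
  ]
}}

```text
clock: 10.45
position: [0.5783, -0.0842, 0.2404]
eef_rot: [2.135, 2.305, -0.0]
wrist_force: [-1.0, -4.0, 4.2]
opening: 0.0
```

Emit:
{"op": "step_arm", "data": {
  "commands": [
    [0,0,0.001,0,0,0],
    [0,0,0.001,0,0,0]
  ]
}}

```text
clock: 10.65
position: [0.5783, -0.0843, 0.24]
eef_rot: [2.135, 2.304, -0.0]
wrist_force: [-1.2, -2.8, 5.4]
opening: 0.0002
```

Emit:
{"op": "step_arm", "data": {
  "commands": [
    [0,0,0.001,0,0,0],
    [0,0,0.001,0,0,0]
  ]
}}

```text
clock: 10.85
position: [0.5783, -0.0843, 0.2399]
eef_rot: [-2.135, -2.305, -0.0]
wrist_force: [-4.0, -3.1, 13.0]
opening: 0.0
```

Emit:
{"op": "step_arm", "data": {
  "commands": [
    [0,0,0.001,0,0,0],
    [0,0,0.001,0,0,0]
  ]
}}

```text
clock: 11.05
position: [0.5783, -0.0843, 0.2398]
eef_rot: [-2.135, -2.304, -0.001]
wrist_force: [-6.3, -1.8, 22.0]
opening: 0.0002
```

Force rose sharply at z=0.240, so key 3 is on its hard stop. I release straight up and clear the view.

Emit:
{"op": "step_arm", "data": {
  "commands": [
    [0,0,-0.01,0,0,0],
    [0,0,-0.03,0,0,0],
    [0,0,-0.08,0,0,0],
    [0,0,-0.16,0,0,0],
    [0,0,-0.24,0,0,0],
    [0.08,0,-0.32,0,0,0],
    [0.16,0,-0.36,0,0,0],
    [0.24,0,-0.36,0,0,0]
  ]
}}

```text
clock: 11.85
position: [0.5692, 0.037, 0.4227]
eef_rot: [2.134, 2.303, 0.007]
wrist_force: [0.7, 0.4, -0.5]
opening: -0.0004
```

Emit:
{"op": "step_arm", "data": {
  "commands": [
    [0.1,0,0,0,0,0],
    [0.2,0,0,0,0,0],
    [0.3,0,0,0,0,0],
    [0.3,0,0,0,0,0],
    [0.3,0,0,0,0,0]
  ]
}}

```text
clock: 12.35
position: [0.5571, 0.1867, 0.4189]
eef_rot: [-2.131, -2.308, 0.001]
wrist_force: [0.1, -0.8, 0.2]
opening: -0.0002
```

```bash
python3 - <<'E'
from h import *
snap("side","side1"); snap("top","top1"); print(ctrl.observe()["clock"])
A=cv2.imread("pics/side0.png"); B=cv2.imread("pics/side1.png")
c=lambda m:cv2.resize(m[215:300,235:320],None,fx=4.6,fy=4.6,interpolation=cv2.INTER_CUBIC)
cv2.imwrite("pics/cmp.png",np.hstack([c(A),c(B)]))
d=cv2.absdiff(A,B)[228:305,240:300].max(2)
for y0,y1 in((0,15),(15,29),(29,43),(43,60)): print(d[y0:y1].mean().round(2),d[y0:y1].max())
t=cv2.resize(cv2.imread("pics/top1.png"),None,fx=1,fy=1); cv2.imwrite("pics/t1.png",t)
E
```

```text
12.45
2.81 6
2.79 9
12.4 166
2.73 7
```

View pics/cmp.png

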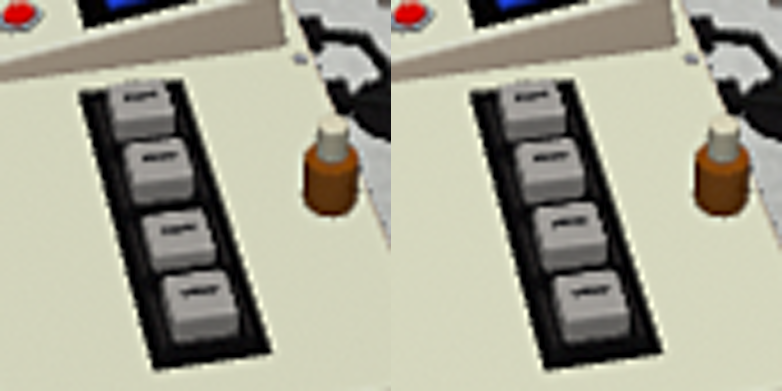

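View pics/t1.png

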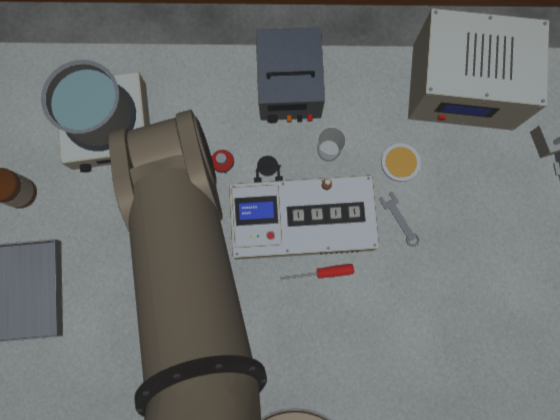

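The comparison shows that only key 3, at about (570,225) in the right half, changed. It now stands as high as the others. The vial and the other visible items are unmoved, and the arm is clear.

```bash
python3 -c "
from h import *
s=ctrl.observe();print(s['clock'],s['wrist_force'],abs(s['joint_velocities']).max());print(ctrl.job_done())"
```

```text
12.45 [-0.64880109 -0.11311669  0.00482409] 0.01734352473374227
the job is handed in; nothing more can be done
None
```

Key 3 was the latched one. I pressed it to its stop and released it, and all four keys now stand raised. I handed the job in at about 12.5 s.

- **Tapping:** I tapped keys 1 to 4 in order with the fingertips shut, at up to about 2.9 N. Keys 1, 2 and 4 made contact at the raised height (TCP z about 0.249 m). Key 3 made contact about 4 mm lower.
- **Pressing:** After all four taps I pressed key 3 until it hit its hard stop at z about 0.240 m. The force peaked at 22 N, well above the roughly 4.5 N needed, because I stepped slightly past the stop. I then lifted straight off.
- **Last checks:** In side-camera pictures from before and after, only key 3 changed, and it now matches its neighbours in height. The vial, beaker, screwdriver, spanner, dip head and Petri dish look unmoved in the final top view. The arm hid the slide box in that view, so I did not check it; the fingertips stayed about 0.245 m above the bench on that side. Wrist force was about zero at hand-in.
- **Disagreement:** The cameras disagreed by about 2–3 mm on where key 1 sits along the row. I used a middle value, and that was within the cap's margin.

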